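# Register a mosaic pattern board on a sloping easel and lock it

## Robot

A 7-joint arm with a two-finger parallel gripper is mounted at the origin on the work surface. World frame = base frame: x ahead of the robot, y to its left, z up, the work surface at z = 0. Lengths are in m, angles in rad, forces in N, time in s.
With the tool pointing down it reaches from about 0.4 to 0.9 m from the base axis. Payload 5.5 kg.
Tool frame: the origin (TCP) lies midway between the tips of the shut fingers; the grasp point (between the pads) lies 19 mm behind it (manip.grip_depth is the distance from the TCP to the grasp point, in m); z points along the fingers, y is the line along which they close (so a half turn about z gives the same grasp; the last joint's range is limited). The gripper opens to 92 mm and grips with 3 to 60 N. Pads are 19 mm wide; open, the fingers measure 130 mm over their backs; the gripper's body (75 mm by 190 mm) begins 47 mm behind the grasp point.
Start: joints at [1.397, 0.501, -0.427, 1.55, 0.221, 1.138, -0.21], TCP at [0.275, -0.589, 0.227] pointing down, gripper open.
Joint ranges: [-2.88, 2.88], [-0.31, 2.03], [-1.54, 1.56], [0.2, 2.42], [-1.41, 4.55], [0.19, 2.02], [-2.57, 2.57]. Speed limits (rad/s): [2.57, 2.57, 3.14, 3.14, 3.14, 3.14, 3.14].

## Interface

Orientations are given as a unit quaternion [x, y, z, w].
In Python, from bench import manip, effector, viewer gives the robot as it stands. Calls block until the motion is done:
- manip.move_pose(position, orientation): joint-space move of the TCP to a pose.
- manip.servo_line(position, ori=None, vel=0.15): straight line of the TCP; ori=None keeps the orientation; vel is the mean speed in m/s.
- manip.movej(angles): joint-space move.
- effector.open_jaws() and effector.close(f_grip=None): open the fingers fully, or close them until they stop; f_grip is the grip in N (None keeps the last).
- manip.sleep(seconds).
- manip.solve_ik(position, orientation): joint angles nearest the present ones, or None.
- viewer.get_image(name): name is "scene" or "top" or "wrist"; returns the picture (420x560x3 uint8, red, green, blue); there is no depth.
- viewer.get_calibration(name): a dict with "vfov" (degrees; the focal length in pixels is half the picture's height over the tangent of half this angle, whatever the lens; pixels are square), "cx", "cy" (the principal point, pixels), "eye" and "attitude" of the camera in the world. Camera axes: x right, y down, z forward; pixel columns grow to the right and rows downward; lengths in m; the calibration is good to about 2 mm. The wrist camera is an equidistant fisheye: a pixel r from the principal point sees the ray r / f radians off the axis. A picture is of the moment at which its call begins: read the wrist's pose just before it. get_calibration takes no time and is no camera call; for the wrist camera it gives the pose at the moment of the call.
A pose or a line that the arm cannot do raises manip.PlanningError and nothing moves.
- manip.hand_in(): hands the job in; it is judged then, once.
Readings, each from a call of its own:
- manip.current_clock(): time.
- manip.current_q(): joint angles.
- manip.current_joint_velocities(): joint speeds.
- manip.current_tau(): joint torques, N m.
- manip.current_tool_pos(): TCP position.
- manip.current_tcp_rot(): TCP orientation.
- manip.current_force(): force on the tool from outside, world axes, zero at the start.
- manip.current_wrist_torque(): the same for the moment, N m.
- manip.current_finger_gap(): finger opening in m.
- manip.current_gripper_force(): force on a finger pad.
Only numpy, scipy, OpenCV 4.12 (cv2) and the standard library are available. Lean on these libraries where they do the work, as an engineer would, in place of code of your own. Each camera call takes 0.05 s, during which the arm holds its last target. There are 200 camera calls.

## Task

Thread the plywood pattern board over the two brass register pins of the sloping easel, with its lock hole on the low side, until it lies flat and fully home on the metal bed. Then take the red-headed lock pin from its stand and push it through the board's lock hole into the hole of the bed until its head rests on the board. The bed's sideways setting is not known exactly, so feel for the pins; leave the tray, the pot and the jar where they are.

Things in the scene. Friction and masses are not known exactly. Their poses are not given: they have to be found in the camera images.
- easel: Fixed plywood easel, foot 190 x 200 mm. Origin: centre of its underside, on the table; x (level) points up-slope, away from the robot; z is vertical. It carries the sloping deck, 170 (slope direction) x 200 mm, top edge about 130 mm above the table.
- deck: The easel's sloping deck, pitched 30 degrees to face the robot. Origin: middle of the top face of the metal bed when the bed is at mid setting, 96 mm above the table. z: square to the slope, along the pins; x: up the slope; y: level, along the line of the pins. The aluminium bed, 130 (x) x 155 (y) x 22 mm, has its top face at deck z = 0 and is clamped on a cross slide.
- pin_left (a point): Where the foot of the deck +y register pin is with the bed at mid setting (deck y = +55 mm); the other is at y = -55 mm. The bed with its pins and hole is really clamped up to 8 mm either way along deck y from there; no reading tells, and hand force does not shift it. Brass pins square to the bed, diameter 8 mm, 22 mm tall, the last 5 mm a cone down to 4 mm.
- bed_lock (a point): Where the mouth of the bed's chamfered 12.5 mm lock pin hole, 22 mm deep, is with the bed at mid setting: deck x = -50 mm (low side), y = 0, on the bed's top face. It shifts along deck y together with the pins.
- board: Loose plywood pattern board, 130 (x) x 150 (y) x 6 mm, about 160 g, flat on the table, a mosaic arc on its +x half. Origin: centre of its underside; z up. 10.5 mm through holes for the pins at x = 0, y = +55 and -55 mm; 11 mm lock hole at x = -50 mm, y = 0. In its middle a dark wooden grip 44 (x) x 20 (y) mm, top 42 mm above the underside: grip it across its 20 mm.
- board_lock (a point): Mouth of the board's lock hole, on the top face of the board (board x = -50, y = 0, z = 6 mm). Released on the pins, the board slips about 1 mm down the slope, so this hole then sits about 1 mm below the bed hole.
- stand: Fixed wooden block, 50 x 50 x 30 mm, with a vertical 12 mm hole in its middle that holds the lock pin. Origin: centre of its underside.
- lockpin: Loose lock pin, about 50 g, upright in the stand at the start with its head on the stand's top. Origin: tip of its foot, z along the pin towards its head. Steel shank diameter 9 mm, 26 mm long with a tapered tip (first 4 mm); above it the red cylindrical head, diameter 17 mm, 36 mm tall (26 to 62 mm from the origin).
- tray: Open cardboard tray of tesserae, 80 x 110 x 35 mm. Bystander: leave alone. Origin: centre of its underside.
- pot: Yellow pot, 68 mm wide, 55 mm tall. Bystander: leave alone. Origin: centre of its underside.
- jar: Capped glue jar, 60 mm wide, 85 mm tall. Bystander: leave alone. Origin: centre of its underside.
Not all that is in view belongs to the job. Of the things that look like the board, the smaller one is meant.

How it is judged:
By the outcome, as a careful person would: the job done as asked, in the order asked, and still so for the second after the job is handed in, with the robot touching nothing.
It also fails if it takes over 64 s, if anything falls off the work surface, if the arm or the gripper's body presses on something with over 40 N, if the wrist force passes 120 N, or if a joint passes its speed limit or range.

## Working session

There is one attempt and no reset: what is moved stays moved. The work goes in short steps, each a Python script; the robot and the scene stay as the last script left them, time stands still between calls to the robot, and variables do not carry over. Pictures are saved under pics/ and viewed, at most 11 in all, crops included, and the job is handed in when it is done.

```bash
mkdir -p pics; python3 - <<'E'
from bench import manip, effector, viewer
import cv2
for n in ("scene","top","wrist"):
    c=viewer.get_calibration(n); print(n,c)
    im=viewer.get_image(n); cv2.imwrite(f"pics/{n}0.png",im[:,:,::-1])
print(manip.current_tool_pos(),manip.current_tcp_rot(),manip.current_clock(),manip.current_force())
E
ls
```

```text
scene {'vfov': 53.46874258591717, 'cx': 277.936997915803, 'cy': 207.1285496172249, 'eye': array([ 0.88658425, -0.65126402,  0.55291862]), 'attitude': array([ 0.85120862,  0.22010442, -0.11422696, -0.46254743])}
top {'vfov': 53.071227087509314, 'cx': 280.88113689914627, 'cy': 211.13759239239548, 'eye': array([ 0.37359863, -0.01589192,  0.99366229]), 'attitude': array([ 0.71162647, -0.69707453,  0.05200617, -0.07049983])}
wrist {'vfov': 65.70646984690485, 'cx': 272.6199143152, 'cy': 212.81404505182593, 'eye': array([ 0.3403435 , -0.55687239,  0.38285526]), 'attitude': array([ 0.83535205, -0.53181857, -0.07578756,  0.1166714 ])}
[ 0.27471307 -0.58853487  0.22593515] [ 9.76247934e-01  2.16655185e-01 -1.32159568e-04 -6.96784732e-04] 0.15 [-0.05807229 -0.1757429   0.80832703]
pics
```

View pics/scene0.png

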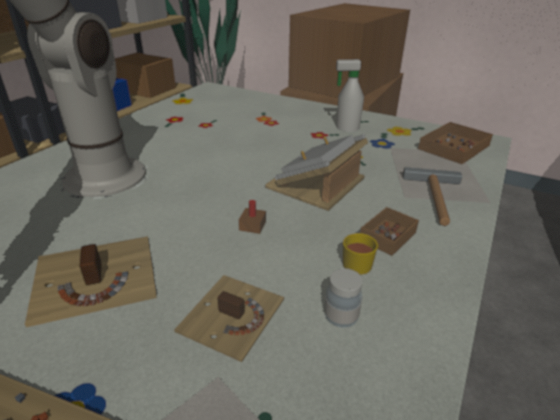

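View pics/top0.png

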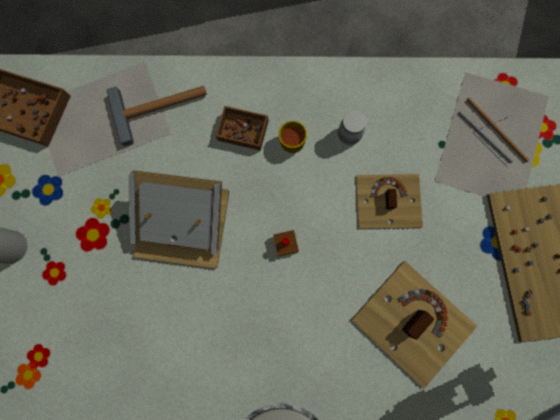

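Two board-like things: the small one at scene (232,316) / top (390,201), and the large one at scene (92,278) / top (415,322). The smaller one at top (390,201) fits. The easel is at top (178,220), the stand with the red pin at (286,242). I'll confirm in one enlarged crop.

```bash
cat > h.py <<'E'
import numpy as np, cv2
from scipy.spatial.transform import Rotation as R
def ray(c,u,v,fish=False):
    f=210/np.tan(np.radians(c["vfov"]/2)); x,y=(u-c["cx"]),(v-c["cy"])
    if fish:
        r=np.hypot(x,y)+1e-9; t=r/f; d=np.array([x/r*np.sin(t),y/r*np.sin(t),np.cos(t)])
    else: d=np.array([x,y,f]); d=d/np.linalg.norm(d)
    return np.array(c["eye"]),R.from_quat(c["attitude"]).apply(d)
def onplane(c,u,v,p0,n=(0,0,1),fish=False):
    o,d=ray(c,u,v,fish); n=np.array(n,float); p0=np.array(p0,float) if np.ndim(p0) else np.array([0,0,p0])
    return o+d*((p0-o)@n)/(d@n)
def proj(c,p,fish=False):
    f=210/np.tan(np.radians(c["vfov"]/2)); q=R.from_quat(c["attitude"]).inv().apply(np.array(p)-c["eye"])
    if fish:
        r=np.hypot(q[0],q[1])+1e-12; t=np.arctan2(r,q[2]); return np.array([c["cx"]+f*t*q[0]/r,c["cy"]+f*t*q[1]/r])
    return np.array([c["cx"]+f*q[0]/q[2],c["cy"]+f*q[1]/q[2]])
def tri(rays):
    A=np.zeros((3,3));b=np.zeros(3)
    for o,d in rays:
        M=np.eye(3)-np.outer(d,d);A+=M;b+=M@o
    return np.linalg.solve(A,b)
E
python3 - <<'E'
from h import *
from bench import viewer
im=cv2.imread("pics/top0.png"); c=viewer.get_calibration("top")
cv2.imwrite("pics/topcrop.png",cv2.resize(im[160:390,120:450],None,fx=2.4,fy=2.4,interpolation=cv2.INTER_CUBIC))
hsv=cv2.cvtColor(im,cv2.COLOR_BGR2HSV)
m=cv2.inRange(hsv,(8,50,60),(30,255,255)); m=cv2.morphologyEx(m,cv2.MORPH_CLOSE,np.ones((5,5)))
for k in cv2.findContours(m,cv2.RETR_EXTERNAL,cv2.CHAIN_APPROX_NONE)[0]:
    if cv2.contourArea(k)<300: continue
    r=cv2.minAreaRect(k); b=cv2.boxPoints(r)
    print(np.round(r[0],1),np.round(r[1],1),round(r[2],1),[np.round(onplane(c,*p,0.006)[:2],3) for p in b])
E
```

```text
[ 28.  373.3] [25.8 31.6] 33.7 [array([0.149, 0.62 ]), array([0.207, 0.587]), array([0.177, 0.533]), array([0.12 , 0.567])]
[413.7 324.3] [100.9  83.3] 42.0 [array([ 0.295, -0.147]), array([ 0.438, -0.277]), array([ 0.29, -0.44]), array([ 0.154, -0.311])]
[285.2 242.5] [22.3 22.6] 77.0 [array([0.491, 0.033]), array([ 0.504, -0.019]), array([ 0.453, -0.032]), array([0.44 , 0.019])]
[100.8 208.4] [20.6 25. ] 26.6 [array([0.528, 0.481]), array([0.584, 0.459]), array([0.562, 0.412]), array([0.507, 0.434])]
[529.6 263.4] [154.   71.6] 85.3 [array([ 0.608, -0.478]), array([ 0.625, -0.647]), array([ 0.273, -0.643]), array([ 0.256, -0.485])]
[388.9 200.9] [54.8 65.3] 88.6 [array([ 0.64 , -0.166]), array([ 0.646, -0.322]), array([ 0.514, -0.321]), array([ 0.507, -0.168])]
[175.  219.2] [99.5 87.9] 7.3 [array([0.431, 0.389]), array([0.644, 0.381]), array([0.616, 0.137]), array([0.406, 0.154])]
[  7.5 179.5] [33. 15.] 90.0 [array([0.655, 0.71 ]), array([0.655, 0.673]), array([0.572, 0.661]), array([0.571, 0.699])]
[292.2 133.8] [29.4 29. ] 11.3 [array([0.71, 0.03]), array([0.784, 0.018]), array([ 0.77 , -0.054]), array([ 0.697, -0.041])]
[241.8 126. ] [47.7 34.6] 15.5 [array([0.731, 0.181]), array([0.819, 0.162]), array([0.787, 0.046]), array([0.7  , 0.066])]
[510.6 123.8] [96.1 28.9] 46.4 [array([ 0.837, -0.442]), array([ 0.89 , -0.496]), array([ 0.711, -0.643]), array([ 0.661, -0.589])]
[164. 101.] [ 8.9 85.4] 74.2 [array([0.802, 0.419]), array([0.867, 0.214]), array([0.844, 0.207]), array([0.779, 0.41 ])]
[ 27.5 107.1] [75.2 58.2] 17.4 [array([0.756, 0.768]), array([0.908, 0.745]), array([0.848, 0.551]), array([0.7  , 0.578])]
```

View pics/topcrop.png

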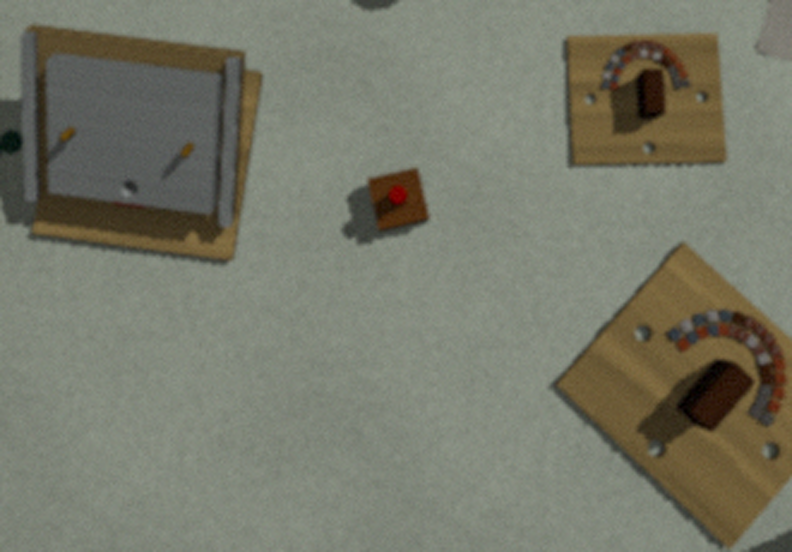

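The crop confirms it. The small board's arc is at crop (645,60), its pin holes at (590,98) and (702,97), and its lock hole at (650,148) on the robot side. The pins show at crop (66,134) and (187,150), and the lock hole in the bed at (128,187). Next I'll view the easel square-on with the wrist camera.

```bash
cat >> h.py <<'E'
def frame(yaw,pitch=0.0):
    "axes of a thing with x level heading yaw, pitched so x climbs"
    return R.from_euler('z',yaw)*R.from_euler('y',-pitch)
def tool(F,flip=False):
    "tool orientation with z = -F.z and x = +-F.x"
    return F*R.from_euler('x',np.pi)*(R.from_euler('z',np.pi) if flip else R.identity())
E
python3 - <<'E'
from h import *
from bench import manip,effector,viewer
c=viewer.get_calibration("top")
# pin pixels (crop -> full)
a=[onplane(c,120+u/2.4,160+v/2.4,0.108) for u,v in((66,134),(187,150))]
d=a[0]-a[1]; yaw=np.arctan2(-d[0],d[1]); print(a,np.linalg.norm(d),np.degrees(yaw))
l=onplane(c,120+128/2.4,160+187/2.4,0.071);print("bedlock",l)
b=[onplane(c,120+u/2.4,160+v/2.4,0.006) for u,v in((590,98),(702,97),(650,148))]
print("board",b)
print("pinhead",onplane(c,120+398/2.4,160+195/2.4,0.066), "stand",onplane(c,120+398.5/2.4,160+200/2.4,0.03))
F=frame(yaw,np.pi/6); z=F.apply([0,0,1])
mid=(a[0]+a[1])/2; org=mid-z*0.014; print("org",org)
wc=viewer.get_calibration("wrist"); T=R.from_quat(manip.current_tcp_rot())
print("cam in tool",T.inv().apply(wc["eye"]-manip.current_tool_pos()),(T.inv()*R.from_quat(wc["attitude"])).as_matrix().round(3))
for fl in(0,1):
  for h in (.10,.14,.18):
    q=tool(F,fl); p=org+z*h; print(fl,h,manip.solve_ik(p,q.as_quat()))
Fb=frame(0)
for fl in(0,1): print(fl,manip.solve_ik((b[0]+b[1])/2+[0,0,.1],tool(Fb,fl).as_quat()))
E
```

```text
[array([0.5130134 , 0.29591104, 0.108     ]), array([0.50062489, 0.18607529, 0.108     ])] 0.1105322018120739 -6.435265920356413
bedlock [0.47036854 0.24732435 0.071     ]
board [array([ 0.5751104 , -0.18991905,  0.006     ]), array([ 0.57809723, -0.30034378,  0.006     ]), array([ 0.52601762, -0.24802316,  0.006     ])]
pinhead [ 0.46852998 -0.00216287  0.066     ] stand [ 0.46742926 -0.0022077   0.03      ]
org [0.51377504 0.2402086  0.09587564]
cam in tool [ 0.07288197 -0.00109412 -0.15704837] [[-0.    -0.961 -0.276]
 [ 1.     0.    -0.001]
 [ 0.001 -0.276  0.961]]
0 0.1 [-1.97109532  0.46189621  1.38564856  2.29099528 -0.22616971  0.38083244
 -2.18489526]
0 0.14 [-2.18913016  0.33750712  1.53473855  2.28613733  0.09055842  0.47657217
 -2.47598752]
0 0.18 None
1 0.1 [ 0.29986314  0.41617618 -1.28843481  2.2350932   1.21602206  0.91250215
 -0.31559157]
1 0.14 [ 0.32730652  0.22833402 -1.28333724  2.22965321  0.9930469   0.82272248
 -0.15884292]
1 0.18 [ 0.5066172   0.03997087 -1.40801346  2.21457116  0.72672976  0.76092666
  0.06458693]
0 [ 0.68165567  0.60075574 -0.43998608  1.70664463  0.31138455  0.90404678
 -1.45603071]
1 [ 1.01584045  0.77916536 -0.95975192  1.69511911  0.72013994  1.06069736
  1.38871586]
```

```bash
python3 - <<'E'
from h import *
from bench import manip,effector,viewer
def shot(n):
    c=viewer.get_calibration("wrist"); im=viewer.get_image("wrist")
    cv2.imwrite(f"pics/{n}.png",im[:,:,::-1]); np.save(f"pics/{n}.npy",c,allow_pickle=True); return c
F=frame(np.radians(-6.4),np.pi/6); z=F.apply([0,0,1]); org=np.array([.5138,.2402,.0959])
manip.move_pose([.577,-.245,.20],tool(frame(0),1).as_quat()); shot("wb")
manip.move_pose([.45,0,.25],tool(frame(0),1).as_quat()); shot("ws")
manip.move_pose(org+z*.14,tool(F,1).as_quat()); shot("we")
print(manip.current_clock(),manip.current_q(),manip.current_tool_pos(),org+z*.14)
a=[cv2.imread(f"pics/{n}.png") for n in("wb","we")]
cv2.imwrite("pics/two.png",np.hstack([x[40:420,100:500] for x in a]))
E
```

```text
4.3 [-0.02666078  0.11544243 -0.86884275  2.23524117  0.85643536  0.71738638
 -0.05452446] [0.44502594 0.24687494 0.21695013] [0.44423625 0.24800283 0.21714356]
```

View pics/two.png

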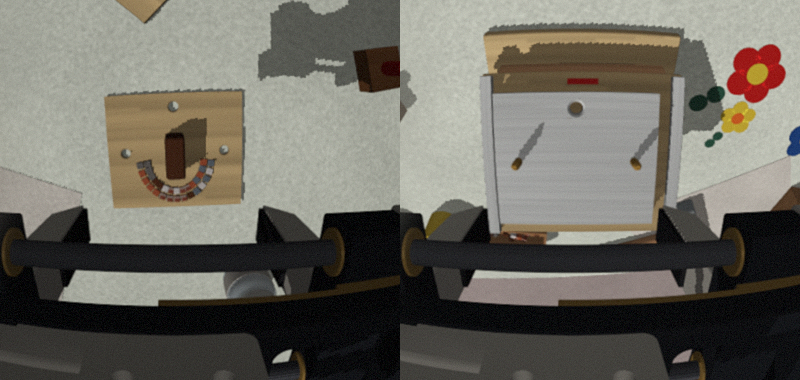

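The board's holes are at (126,153), (223,149) and (173,106) in the left half. The bed lock hole is at (575,108) and the pins near (516,164) and (636,163) in the right half. Now I'll refine these numerically.

```bash
python3 - <<'E'
from h import *
L=lambda n:(cv2.imread(f"pics/{n}.png"),np.load(f"pics/{n}.npy",allow_pickle=True).item())
im,c=L("we"); hsv=cv2.cvtColor(im,cv2.COLOR_BGR2HSV)
F=frame(np.radians(-6.4),np.pi/6); z=F.apply([0,0,1]); org=np.array([.5138,.2402,.0959])
feet=[];
for u,v in((216,204),(336,203)):
    m=np.zeros(hsv.shape[:2],np.uint8); m[v-14:v+14,u-14:u+14]=255
    m&=cv2.inRange(hsv,(8,70,40),(35,255,255)); p=cv2.findNonZero(m)[:,0].astype(float)
    ctr=p.mean(0); q=onplane(c,*ctr,org+z*.011,z,True); feet.append(F.inv().apply(q-org)); print("pin n",len(p),ctr,p.min(0),p.max(0),feet[-1].round(4))
d=feet[0]-feet[1]; print(np.linalg.norm(d),(feet[0]+feet[1])/2)
def dark(im,u,v,r,p0,n,thr):
    g=cv2.cvtColor(im,cv2.COLOR_BGR2GRAY)[v-r:v+r+1,u-r:u+r+1].astype(float)
    bg=np.median(g); w=np.clip(np.abs(g-bg)-thr,0,None); yy,xx=np.mgrid[v-r:v+r+1,u-r:u+r+1]
    k=(w*xx).sum()/w.sum(),(w*yy).sum()/w.sum(); return np.array(k),onplane(c,*k,p0,n,True)
k,p=dark(im,275,148,11,org,z,20); print("lock",k,F.inv().apply(p-org).round(4))
# bed rect
g=cv2.inRange(cv2.cvtColor(im,cv2.COLOR_BGR2GRAY),150,255)
cv2.imwrite("pics/z.png",np.vstack([cv2.resize(im[120:220,190:360],None,fx=4.4,fy=4.4,interpolation=cv2.INTER_CUBIC)]))
im,c=L("wb"); b=[]
for u,v in((226,193),(323,189),(273,146)):
    k,p=dark(im,u,v,8,.006,(0,0,1),20); b.append(p); print("hole",k,p.round(4))
d=b[0]-b[1];print(np.linalg.norm(d),d,(b[0]+b[1])/2, np.linalg.norm(b[2]-(b[0]+b[1])/2))
im,c=L("ws"); hsv=cv2.cvtColor(im,cv2.COLOR_BGR2HSV)
m=cv2.inRange(hsv,(0,150,80),(6,255,255))|cv2.inRange(hsv,(174,150,80),(180,255,255))
for k in cv2.findContours(m,0,2)[0]:
    if cv2.contourArea(k)>30:
        (u,v),r=cv2.minEnclosingCircle(k); print("red",u,v,r,cv2.boundingRect(k),onplane(c,u,v,.066,fish=True))
s=proj(c,[.4685,-.0022,.066],True).astype(int); print(s)
a=im[max(s[1]-50,0):s[1]+50,max(0,s[0]-85):s[0]+85]
t=cv2.imread("pics/z.png"); a=cv2.resize(a,(t.shape[1]//2,int(a.shape[0]*t.shape[1]/2/a.shape[1])))
a=cv2.copyMakeBorder(a,0,0,0,t.shape[1]-a.shape[1],0); cv2.imwrite("pics/z.png",np.vstack([t,a])[:600]); print(t.shape,a.shape)
E
```

```text
pin n 86 [216.20930233 203.79069767] [211. 198.] [221. 209.] [-0.0026 -0.0525  0.011 ]
pin n 90 [335.28888889 203.76666667] [330. 198.] [340. 209.] [-0.0024  0.0571  0.011 ]
0.1095506016176604 [-0.00249726  0.00227845  0.011     ]
lock [275.28395062 148.699047  ] [-0.0515  0.0018 -0.    ]
hole [224.42392718 194.04616385] [ 0.5789 -0.2997  0.006 ]
hole [323.12206573 191.19530516] [ 0.5759 -0.1899  0.006 ]
hole [272.48044329 146.29595828] [ 0.5264 -0.246   0.006 ]
0.10983884412150567 [ 0.00292282 -0.10979995  0.        ] [ 0.57739485 -0.24475459  0.006     ] 0.050983303499917934
red 273.5 209.0 7.762187480926514 (266, 202, 16, 15) [ 4.68532742e-01 -5.85532995e-05  6.60000000e-02]
red 546.0 206.5 23.048959732055664 (529, 184, 29, 46) [0.46452985 0.39305251 0.066     ]
[271 208]
(440, 748, 3) (220, 748, 3)
```

View pics/z.png

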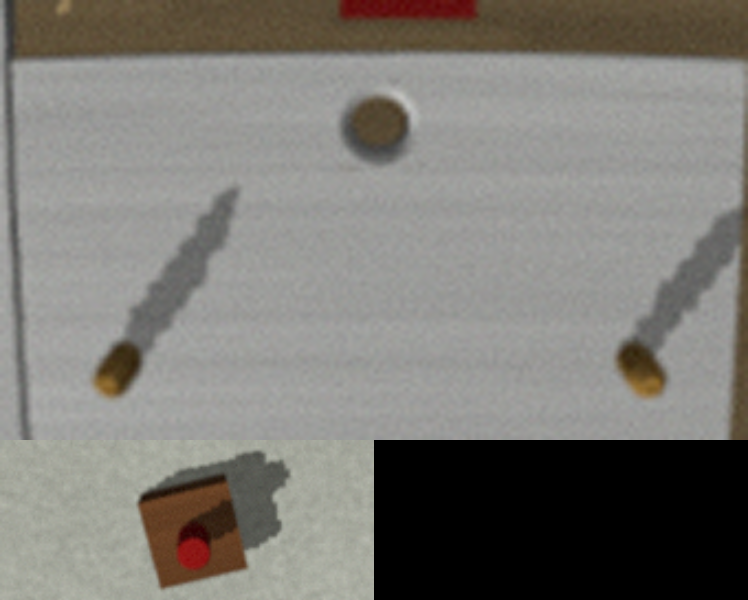

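The measurements agree between the two views (pin spacing 109.6 mm, hole spacing 109.8 mm). Fully opened fingers would hit the 22 mm pins, so I'll grip the board's handle high, with the TCP 24.5 mm above the underside.

```bash
cat >> h.py <<'E'
from bench import manip,effector,viewer
def shot(n):
    c=viewer.get_calibration("wrist"); im=viewer.get_image("wrist")
    cv2.imwrite(f"pics/{n}.png",im[:,:,::-1]); np.save(f"pics/{n}.npy",c,allow_pickle=True); return im[:,:,::-1],c
E
python3 - <<'E'
from h import *
Q=tool(frame(np.radians(1.5)),1).as_quat(); c=np.array([.5772,-.2449,0])
manip.move_pose([.45,0,.25],tool(frame(0),1).as_quat())
manip.move_pose(c+[0,0,.12],Q)
manip.servo_line(c+[0,0,.0245],Q,vel=.12); manip.sleep(.1)
print(manip.current_tool_pos(),manip.current_force())
effector.close(40); print("gap",manip.current_finger_gap(),manip.current_gripper_force())
manip.servo_line(c+[0,0,.17],Q,vel=.12); manip.sleep(.4)
print(manip.current_clock(),manip.current_tool_pos(),manip.current_tcp_rot(),Q,manip.current_force(),manip.current_finger_gap())
im,_=shot("held"); cv2.imwrite("pics/heldc.png",cv2.resize(im[60:360,80:480],None,fx=1.5,fy=1.5))
E
```

```text
[ 0.57813116 -0.24522607  0.02565291] [-0.20706898 -0.23940424 -0.86688222]
gap 0.019408266030296644 39.97681975364685
10.7417 [ 0.57710617 -0.24486507  0.1697632 ] [-1.30939384e-02  9.99914252e-01  9.02416491e-05 -1.73980651e-04] [ 1.30895956e-02 -9.99914328e-01  6.12270940e-17 -8.01506566e-19] [ 0.5181224  -0.63175923 -1.56952563] 0.019803170949816814
```

View pics/heldc.png

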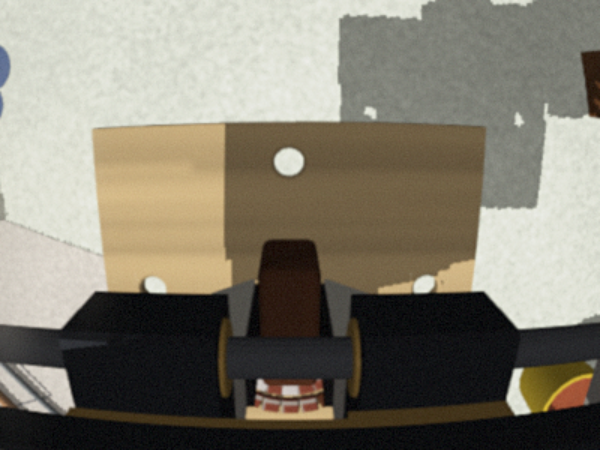

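Held squarely: the lock hole is at crop (289,161) and the pin holes at (154,285) and (424,285). I'll measure the offset in the hand, then go to the easel and descend with force feeling.

```bash
python3 - <<'E'
from h import *
im=cv2.imread("pics/held.png"); c=np.load("pics/held.npy",allow_pickle=True).item()
T=R.from_quat(manip.current_tcp_rot()); P=manip.current_tool_pos(); n=T.apply([0,0,1])
g=cv2.cvtColor(im,cv2.COLOR_BGR2GRAY); m=(g[152:184,256:290]>175).astype(np.uint8)
y,x=np.nonzero(m); k=(x.mean()+256,y.mean()+152); h=T.inv().apply(onplane(c,*k,P+n*.0185,n,True)-P); print(k,len(x),h)
F=frame(np.radians(-6.45),np.pi/6); z=F.apply([0,0,1])
O=np.array([.5138,.2402,.0959])+F.apply([-.0018,.002,0]); O[2]=.096
dx=h[0]-.050   # board origin offset along tool x (= -deck x)
print("dx",dx,"O",O)
np.save("O.npy",O)
Q=tool(F,1).as_quat()
tgt=lambda zz,x=0,y=0: O+F.apply([x+dx*0.7,y,zz+.0245])
np.save("dx.npy",dx*0.7)
manip.move_pose([.45,0,.25],tool(frame(0),1).as_quat())
manip.move_pose(tgt(.07),Q); manip.servo_line(tgt(.032),Q,vel=.08); manip.sleep(.5)
f0=np.array(manip.current_force()); np.save("f0.npy",f0); print(f0,F.inv().apply(f0),F.inv().apply(manip.current_tool_pos()-tgt(0)),manip.current_clock())
for zz in np.arange(.028,.0095,-.002):
    manip.servo_line(tgt(zz),Q,vel=.03); manip.sleep(.05)
    f=F.inv().apply(np.array(manip.current_force())-f0); p=F.inv().apply(manip.current_tool_pos()-tgt(0))
    print(round(zz,4),p.round(4),f.round(1),np.round(F.inv().apply(manip.current_wrist_torque()),2))
    if f[2]>8: break
print(manip.current_clock()); im,_=shot("d1"); cv2.imwrite("pics/d1c.png",cv2.resize(im[60:360,80:480],None,fx=1.5,fy=1.5))
s=viewer.get_image("scene");cv2.imwrite("pics/s1.png",cv2.resize(s[120:220,250:390,::-1],None,fx=5,fy=5,interpolation=cv2.INTER_CUBIC))
E
```

```text
(np.float64(272.1180811808118), np.float64(167.3321033210332)) 271 [0.05151579 0.00026432 0.0185    ]
dx 0.0015157946462447183 O [0.51247569 0.24236246 0.096     ]
[ 0.50902164  0.90548908 -1.77200921] [-0.53606059  0.95693909 -1.73664527] [1.03188781e-04 2.74476903e-05 3.21203570e-02] 14.5833
0.028 [-0.0002 -0.0001  0.0278] [-0.3 -0.9  1.2] [ 0.12  0.63 -0.06]
0.026 [-0.0001  0.      0.0259] [ 0.7 -0.2  0.4] [ 0.09  0.65 -0.07]
0.024 [-0.0001 -0.      0.0239] [-0.5 -1.5  0.1] [ 0.13  0.64 -0.07]
0.022 [-0.0001 -0.      0.0219] [-0.3 -0.8  0.7] [ 0.13  0.61 -0.06]
0.02 [-0.0001 -0.0001  0.0199] [ 0.4 -0.9  0.7] [ 0.12  0.64 -0.09]
0.018 [-0.     -0.      0.0179] [ 0.1 -0.8  0.5] [ 0.06  0.59 -0.09]
0.016 [-0.0001 -0.      0.0159] [-0.4 -0.6  1. ] [ 0.1   0.64 -0.03]
0.014 [-0.0001 -0.      0.0139] [ 1.1 -1.   0.9] [ 0.1   0.65 -0.07]
0.012 [-0.     -0.      0.0119] [ 0.5 -0.   1.3] [ 0.09  0.61 -0.09]
0.01 [-0.0001 -0.      0.0099] [ 0.1 -0.1  0.9] [ 0.07  0.62 -0.07]
17.6167
```

No contact down to 10 mm, so the board is already threaded past the cones. Continuing to the bed.

```bash
python3 - <<'E'
from h import *
O=np.load("O.npy");dx=float(np.load("dx.npy"));f0=np.load("f0.npy")
F=frame(np.radians(-6.45),np.pi/6);Q=tool(F,1).as_quat()
tgt=lambda zz,x=0,y=0: O+F.apply([x+dx,y,zz+.0245])
for zz in [.008,.006,.004,.003,.002,.001,0,-.001,-.002,-.003,-.004]:
    manip.servo_line(tgt(zz),Q,vel=.03); manip.sleep(.05)
    f=F.inv().apply(np.array(manip.current_force())-f0); p=F.inv().apply(manip.current_tool_pos()-tgt(0))
    print(round(zz,4),p.round(4),f.round(1),np.round(F.inv().apply(manip.current_wrist_torque()),2))
    if f[2]>12 or np.hypot(f[0],f[1])>15: break
print(manip.current_clock(),manip.current_finger_gap())
s=viewer.get_image("scene");cv2.imwrite("pics/s1.png",cv2.resize(s[120:220,250:390,::-1],None,fx=5,fy=5,interpolation=cv2.INTER_CUBIC))
E
```

```text
0.008 [-0.0001 -0.      0.0079] [-0.  -0.8  0.6] [ 0.13  0.66 -0.02]
0.006 [-0.0001 -0.      0.0059] [-0.4 -2.3  0.8] [ 0.13  0.68 -0.03]
0.004 [-0.0001 -0.      0.0039] [-0.4 -0.3  0.8] [ 0.13  0.66 -0.06]
0.003 [-0.     0.     0.003] [ 0.1 -1.   1. ] [ 0.06  0.59 -0.09]
0.002 [-0.    -0.     0.002] [-0.4 -1.   1.1] [ 0.09  0.64 -0.02]
0.001 [-0.     -0.0001  0.001 ] [-0.2 -0.4  0.7] [0.12 0.66 0.04]
0 [-0. -0. -0.] [-0.8 -1.5  1.8] [ 0.06  0.65 -0.04]
-0.001 [ 0.      0.0001 -0.0008] [-0.2 -2.2  4.1] [-0.03  0.63 -0.07]
-0.002 [ 0.      0.0001 -0.0009] [-1.  -6.3 19. ] [-0.87  0.76 -0.07]
20.4167 0.019202396183354977
```

View pics/s1.png

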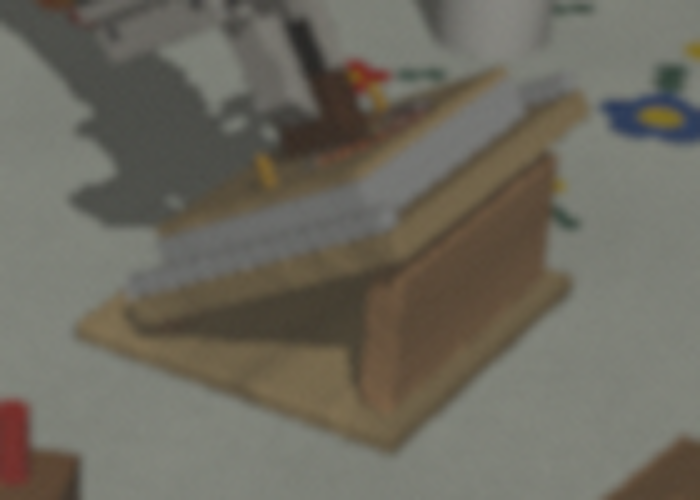

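Both brass pins stand up through the board, at (265,170) and (378,95), and the board lies on the bed. Releasing now, then looking from above.

```bash
python3 - <<'E'
from h import *
O=np.load("O.npy");dx=float(np.load("dx.npy"));f0=np.load("f0.npy")
F=frame(np.radians(-6.45),np.pi/6);Q=tool(F,1).as_quat()
tgt=lambda zz,x=0,y=0: O+F.apply([x+dx,y,zz+.0245])
manip.servo_line(tgt(-.0004),Q,vel=.03)
effector.open_jaws(); print(F.inv().apply(np.array(manip.current_force())-f0),manip.current_finger_gap())
manip.servo_line(tgt(.12),Q,vel=.15); manip.sleep(.2); im,c=shot("on")
print(manip.current_clock())
cv2.imwrite("pics/onc.png",cv2.resize(im[90:290,150:400],None,fx=3,fy=3,interpolation=cv2.INTER_CUBIC))
E
```

```text
[ 0.46235244 -0.30725194  1.53123025] 0.09200551552258669
23.1333
```

View pics/onc.png

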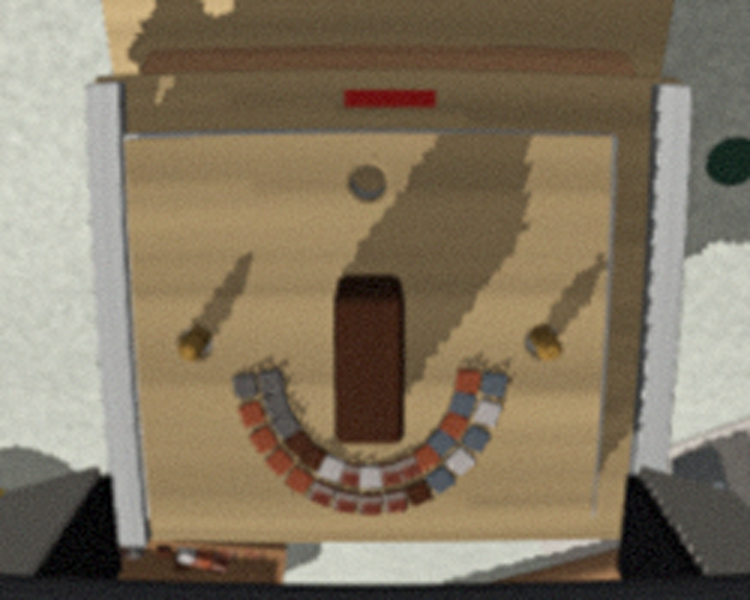

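The board lies flat between the cheeks, with both pins through it. The lock hole is at crop (367,182), and the bed hole shows through it. Now the lock pin.

```bash
python3 - <<'E'
from h import *
O=np.load("O.npy"); F=frame(np.radians(-6.45),np.pi/6); z=F.apply([0,0,1])
im=cv2.imread("pics/on.png"); c=np.load("pics/on.npy",allow_pickle=True).item()
g=cv2.cvtColor(im,cv2.COLOR_BGR2GRAY).astype(float); u0,v0,r=272,151,9
p=g[v0-r:v0+r+1,u0-r:u0+r+1]; w=np.clip(np.median(p)-p-18,0,None); w[:,14:]=0 ; yy,xx=np.mgrid[v0-r:v0+r+1,u0-r:u0+r+1]
k=((w*xx).sum()/w.sum(),(w*yy).sum()/w.sum())
for kk in (k,(150+367/3,90+182/3)): print("hole",kk,F.inv().apply(onplane(c,*kk,O+z*.006,z,True)-O).round(4))
G=frame(np.radians(-6.45)); Q=tool(G,1).as_quat()
manip.move_pose([.4685,-.001,.17],Q); manip.sleep(.2); im,c=shot("st")
hsv=cv2.cvtColor(im,cv2.COLOR_BGR2HSV); m=cv2.inRange(hsv,(0,150,60),(6,255,255))|cv2.inRange(hsv,(174,150,60),(180,255,255))
for q in cv2.findContours(m,0,2)[0]:
    if cv2.contourArea(q)>30: print("red",cv2.boundingRect(q),cv2.contourArea(q),onplane(c,*cv2.minEnclosingCircle(q)[0],.066,fish=True))
print(manip.current_tool_pos(),manip.current_clock(),proj(c,[.4685,-.001,.066],True),proj(c,[.4685,-.001,.03],True))
s=proj(c,[.4685,-.001,.05],True).astype(int); cv2.imwrite("pics/stc.png",cv2.resize(im[s[1]-50:s[1]+50,s[0]-60:s[0]+60],None,fx=4,fy=4,interpolation=cv2.INTER_CUBIC)); print(s)
E
```

```text
hole (np.float64(271.41770933589993), np.float64(150.8418350978505)) [-0.0498 -0.0011  0.006 ]
hole (272.3333333333333, 150.66666666666666) [-0.0499 -0.0002  0.006 ]
red (262, 205, 20, 20) 283.0 [ 4.68070026e-01 -1.30567652e-04  6.60000000e-02]
[4.68382466e-01 2.51583312e-04 1.70210808e-01] 24.475 [270.52458616 214.59957053] [270.74526015 203.87700275]
[270 209]
```

View pics/stc.png

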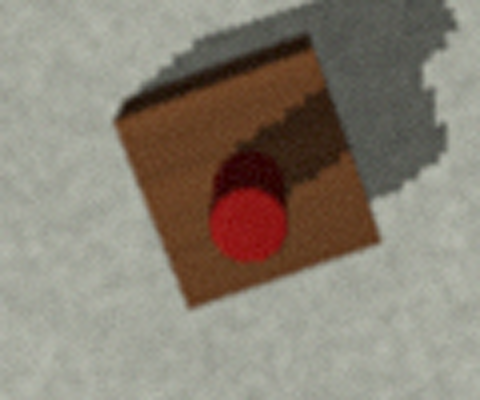

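The red head's top disc is at crop (249,225), standing upright in the stand. Grasping it, lifting, and checking where the foot is in the hand.

```bash
python3 - <<'E'
from h import *
c=np.load("pics/st.npy",allow_pickle=True).item()
p=onplane(c,210+249/4,159+225/4,.066,fish=True); print(p)
p=np.array([p[0],p[1],0]); Q=tool(frame(np.radians(-6.45)),1).as_quat()
manip.servo_line(p+[0,0,.035],Q,vel=.1); manip.sleep(.1); effector.close(30); print(manip.current_finger_gap(),manip.current_gripper_force(),manip.current_force())
manip.servo_line(p+[0,0,.11],Q,vel=.1); manip.sleep(.3); im,c=shot("pin"); np.save("pp.npy",p)
print(manip.current_tool_pos()-p,manip.current_finger_gap(),manip.current_clock())
P=manip.current_tool_pos();T=R.from_quat(manip.current_tcp_rot())
s=proj(c,P+T.apply([0,0,.02]),True); print("pred foot",proj(c,P+T.apply([0,0,.031]),True),s); s=s.astype(int)
cv2.imwrite("pics/pinc.png",cv2.resize(im[s[1]-40:s[1]+40,s[0]-50:s[0]+50],None,fx=6,fy=6,interpolation=cv2.INTER_CUBIC))
E
```

```text
[4.69222710e-01 3.73340776e-04 6.60000000e-02]
0.016288905205954825 30.00008136034012 [ 0.54388767 -0.48253727  0.00525677]
[-0.00022202  0.00015575  0.10969447] 0.01601594667245154 28.4833
pred foot [272.21191897 247.34842271] [272.20316716 254.3192665 ]
```

View pics/pinc.png

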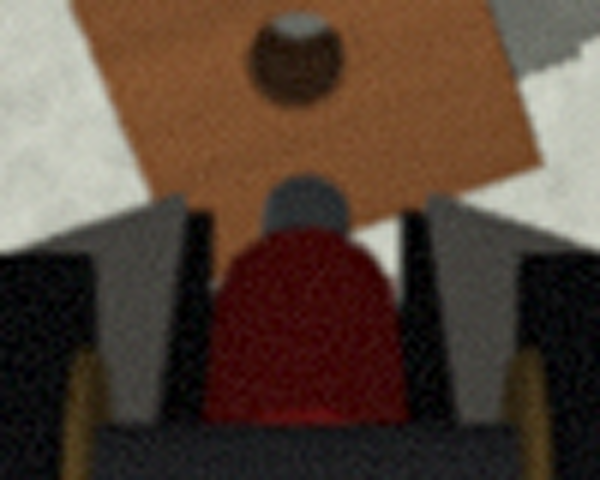

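The foot shows at crop (306,177), close to the predicted place, so the pin is centred in the jaws. Inserting with force feeling.

```bash
cat > ins.py <<'E'
from h import *
O=np.load("O.npy"); F=frame(np.radians(-6.45),np.pi/6);Q=tool(F,1).as_quat()
tgt=lambda x,y,zz: O+F.apply([x,y,zz+.031])
def rd(f0): return F.inv().apply(np.array(manip.current_force())-f0)
def desc(x,y,zs,f0,fz=8):
    for zz in zs:
        manip.servo_line(tgt(x,y,zz),Q,vel=.03); manip.sleep(.05)
        f=rd(f0); p=F.inv().apply(manip.current_tool_pos()-O)-[0,0,.031]
        print(round(zz,4),p.round(4),f.round(1))
        if f[2]>fz or np.hypot(f[0],f[1])>12: return zz
    return None
E
python3 - <<'E'
from ins import *
x,y=-.0502,-.0006
manip.move_pose([.44,.08,.2],tool(frame(np.radians(-6.45)),1).as_quat())
manip.move_pose(tgt(x,y,.05),Q); manip.servo_line(tgt(x,y,.014),Q,vel=.08); manip.sleep(.4)
f0=np.array(manip.current_force()); np.save("f1.npy",f0); print(f0,manip.current_clock())
print(desc(x,y,np.arange(.009,-.0141,-.002),f0),manip.current_clock(),manip.current_finger_gap())
E
```

```text
[ 0.08324844  1.02033122 -0.60422999] 31.3167
0.009 [-0.0504 -0.0006  0.0088] [ 0.1 -1.3 -0.2]
0.007 [-0.0503 -0.0006  0.007 ] [ 0.5 -1.7  0.5]
0.005 [-0.0503 -0.0007  0.0049] [ 0.2 -0.5 -0.2]
0.003 [-0.0503 -0.0007  0.0029] [-0.3 -0.6  0.3]
0.001 [-0.0503 -0.0006  0.0009] [-0.3 -1.1  1.4]
-0.001 [-0.0502 -0.0006 -0.0011] [ 0.4 -0.9 -0.7]
-0.003 [-0.0502 -0.0007 -0.0031] [ 0.2 -1.3  0.3]
-0.005 [-0.0503 -0.0006 -0.0051] [ 0.3 -0.7 -0.1]
-0.007 [-0.0502 -0.0006 -0.007 ] [ 0.9 -1.2  0.3]
-0.009 [-0.0502 -0.0006 -0.0091] [ 0.6 -0.9  0.5]
-0.011 [-0.0503 -0.0006 -0.0111] [ 0.2 -0.5  0.3]
-0.013 [-0.0502 -0.0006 -0.0131] [-0.3 -1.3 -0.5]
None 34.9833 0.01609228011652075
```

It's well into the bed hole. Pushing on until the head seats, then releasing and checking.

```bash
python3 - <<'E'
from ins import *
x,y=-.0502,-.0006; f0=np.load("f1.npy")
z=desc(x,y,[-.015,-.017,-.018,-.019,-.020,-.021,-.022,-.023],f0,8); print(z,manip.current_finger_gap())
manip.servo_line(tgt(x,y,(z or -.0205)+.0006),Q,vel=.03); effector.open_jaws(); print(rd(f0))
manip.servo_line(tgt(x,y,.09),Q,vel=.15); manip.sleep(.2); im,c=shot("fin"); print(manip.current_clock(),manip.current_force())
s=viewer.get_image("scene")[120:220,250:390,::-1]
a=cv2.resize(im[60:300,120:440],(533,400)); b=cv2.resize(s,(533,381),interpolation=cv2.INTER_CUBIC)
b=b[:,100:367]; b=cv2.copyMakeBorder(b,0,19,0,0,0); cv2.imwrite("pics/finc.png",np.hstack([a,b]))
E
```

```text
-0.015 [-0.0503 -0.0007 -0.0151] [ 0.1 -0.6  0.2]
-0.017 [-0.0503 -0.0006 -0.0171] [ 0.8 -1.2  1.7]
-0.018 [-0.0502 -0.0006 -0.018 ] [ 0.4 -0.9  0.1]
-0.019 [-0.0502 -0.0006 -0.019 ] [ 0.1 -1.5 -0.1]
-0.02 [-0.0503 -0.0006 -0.02  ] [ 0.4 -1.3 -0.8]
-0.021 [-0.0502 -0.0005 -0.0208] [-0.3 -2.1  4.6]
-0.022 [-0.0502 -0.0004 -0.021 ] [ 0.3 -4.4 17.3]
-0.022 0.016203520687798137
[ 0.4766824  -1.33662252 -0.28028213]
39.7417 [-0.19227181  0.22801137 -0.75662844]
```

View pics/finc.png

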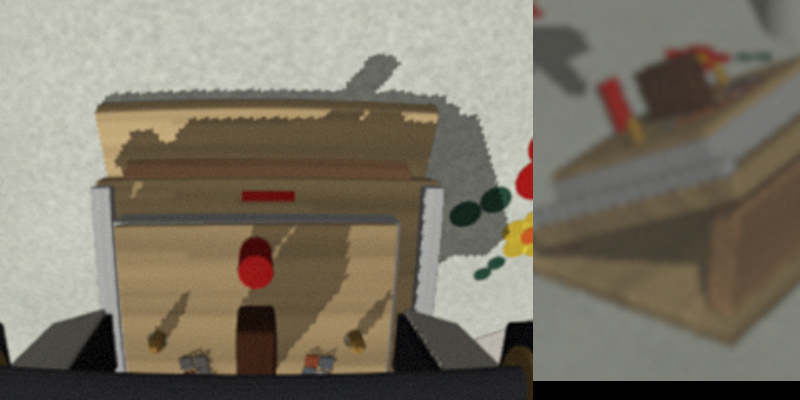

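The lock pin's red head, at (255,268) and at (615,105) in the scene view, stands square and seated on the board. The board is flat on both pins and the gripper is clear of everything. Handing in.

```bash
python3 -c "
from bench import manip
print(manip.hand_in(), manip.current_clock())"
```

```text
the job is handed in; nothing more can be done
the job is handed in; nothing more can be done
```

The board is flat and home on both register pins with its lock hole on the low side, the lock pin is in with its head on the board, and I handed the job in at about 40 s; no verdict was shown.

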